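Zero the force gauge and hold a heat sink against its transistors

ROBOT

A 6-joint arm with a two-finger parallel gripper is mounted at the origin on the work surface. World frame = base frame: x ahead of the robot, y to its left, z up, the work surface at z = 0. Lengths are in m, angles in rad, forces in N, time in s.
With the tool pointing down it reaches from about 0.35 to 0.975 m from the base axis. Payload 4.9 kg.
Tool frame: the origin (TCP) lies at the very end of the fingers, on their centre line; the grasp point (between the pads) lies 19 mm behind it; z points along the fingers, y is the line along which they close (so a half turn about z gives the same grasp; the last joint's range is limited). The gripper opens to 85 mm and grips with 20 to 120 N. Pads are 22 mm wide; open, the fingers measure 114 mm over their backs; the gripper's body (76 mm by 85 mm) begins 54 mm behind the grasp point. The pads swing forward as they close: fully open they stand 13 mm farther back than shut.
Start: joints at [-1.446, 0.053, 1.613, -0, 1.476, -0.119], TCP at [0.151, -0.606, 0.231] pointing down, gripper open.
Joint ranges: [-3.01, 3.01], [-1.01, 2.22], [0.06, 2.58], [-1.02, 4.17], [0.09, 2.62], [-3.14, 3.14]. Speed limits (rad/s): [2.57, 2.57, 3.14, 3.14, 3.14, 3.14].

INTERFACE

Orientations are given as a rotation vector (axis times angle).
In Python, from station import get_obs, get_image, finish_job gives the robot as it stands. The module is installed in compiled form; this text tells all that it offers.
- The arm moves only by the tool carry_out, never from a script. Its argument "rows" is a list of rows, each a list of 7 numbers: the turn, a rotation vector about the tool's x, y, z as a fraction of full scale, then the shift along the tool's x, y, z as a fraction of full scale, then the closure, from -1 (fully open) to 1 (shut). A call has 1 to 5 rows; each row is the pose to reach, as a shift and turn from the pose commanded when the call began, along the tool's axes at that moment, turning the shorter way round; what a row does not reach only later rows make up. Full scale, the value 1, is 300 mm for a shift and pi rad for a turn. A row lasts 1/10 s, in which the tool goes at most 50 mm and 8.59 degrees, less where a joint would pass 70% of its speed; a pose out of reach is approached as far as the arm can. A call with a number of a shift or a turn outside -1 to 1 is refused whole. A call with a gripper value outside its range is refused whole. The fingers move at their own pace and stop on an object; "force" is the grip in N (left out, the last holds). Time passes only in rows, so rows that repeat a pose let the fingers close. It gives the time, the measured TCP pose, the force, the opening and the grip force at its end, in the units of the state.
- get_obs(): the state, without advancing time (a new reading comes with each control period).
- get_image(name): name is "side" or "top"; returns a dict with "img" (420x560x3 uint8, blue, green, red), "mtx" (3x3 intrinsics, pixels), "R" (3x3) and "t" (3): a world point X has camera coordinates R X + t. Camera axes: x right, y down, z forward; pixel columns grow to the right and rows downward; lengths in m; the calibration is good to about 2 mm. A picture is of the moment at which its call begins. There is no depth.
- finish_job(): hands the job in; it is judged then, once.
The state is a dict: "t": time; "q": joint angles; "dq": joint speeds; "effort": joint torques, N m; "tool_pos": TCP position; "tool_rot": TCP orientation; "contact_force": force on the tool from outside, world axes, zero at the start; "wrist_torque": the same for the moment, N m; "opening": finger opening in m; "grip_force": force on a finger pad.
Only numpy, scipy, OpenCV 4.12 (cv2) and the standard library are available. Lean on these libraries where they do the work, as an engineer would, in place of code of your own. Each camera call takes 0.05 s, during which the arm holds its last target. There are 200 camera calls.

TASK

On the heat-sink mounting fixture, first turn the bezel of the unloaded force gauge until the zero mark stands at the pointer. Then take the larger heat sink from the tray, stand it on the steel ledge with its flat face squarely against the two upright transistors and centred on them, and ease it forward until the gauge reads 10 N (half a turn of the pointer, never as much as the full 20 N scale). Finish while still holding it there with that steady push, so that I can drive the screws; leave everything else on the bench where it is.

Things in the scene. Friction and masses are not known exactly. Their poses are not given: they have to be found in the camera images.
- fixture: Fixed mounting fixture: aluminium base plate, 12 mm thick, x = -85 to 250, y = -65 to 65 mm. Origin on the bench, below the transistors' metal faces when the gauge is unloaded. x axis: pressing direction, from the ledge to the transistors and on to the gauge; z up. In this order along x: steel ledge, board on its sliding nest (x = 2 to 104 mm, up to 65 mm above the bench), gauge (116 to 236 mm).
- ledge (a point): Centre of the flat top of the steel ledge on which the heat sink stands and slides, 30 mm above the bench, at x = -30 mm in the fixture's frame; axes as the fixture's. The ledge is 100 mm long (x, from -80 to +20 mm in the fixture's frame) and 80 mm wide (y).
- board: Blue circuit board, 88 x 90 mm, that slides on its nest along the fixture's x against the gauge. Same axes and origin as the fixture while unloaded. Board edge at x = 2 mm, top 37.6 mm above the bench. On that edge, at y = -11 and 11 mm, two upright transistors 16 mm wide, 5 mm thick, 44 to 65 mm above the bench, metal faces in the plane x = 0, facing -x, over the ledge.
- tabs (a point): Midway between the two transistors, in the plane of their metal faces, 52.5 mm above the bench: the mid-height of the larger heat sink when it stands on the ledge. Moves with the board; axes as the fixture's (x = pressing direction).
- pointer (a joint): Angle of the gauge pointer in rad, 0 unloaded, growing clockwise seen from above. The board pushes back with 1 N per mm that it is slid along x (22 mm at most, springs back to 0), and the pointer turns 0.314 rad per N: 10 N, 10 mm, is half a turn (3.14 rad), 20 N a full turn. Unloaded its long thin end points along the fixture's -y.
- bezel (a joint): Angle in rad of the gauge bezel, which carries the scale; anticlockwise from above is positive. Vertical axis, -1.6 to 1.6, light friction (0.05 N m), stays where it is left. At 0 the zero mark stands at the unloaded pointer. Starts between 0.4 and 1.3, so it must be turned clockwise.
- dial (a point): Centre of the bezel at half its height, 72 mm above the bench, at x = 176 mm in the fixture's frame. Black knurled disc, 60 mm diameter, 16 mm high (64 to 80 mm above the bench), gripped by its rim from above; white dial on top, 20 divisions, bold marks every 5 N, zero mark a broad black block. The gauge case below is narrower: 46 mm wide (y), 52 mm at its round part, 120 mm long (x).
- sink_center (a point): Centre of the larger heat sink: plain aluminium, 28 (x) x 50 (y) x 45 mm (z), 60 to 130 g, standing loose in the tray. Its +x side is the flat mounting face with two small holes, its -x side has upright fins. Its flat ends at y = -25 and 25 mm can be gripped from above. Its x axis starts within 0.7 rad of the pressing direction.
- sink_face (a point): Middle of the larger heat sink's flat mounting face, 14 mm along its x axis from its centre.
- sink: The larger heat sink; origin at the centre of its underside, axes as sink_center.
- small_sink_center (a point): Centre of the smaller heat sink, 18 x 28 x 22 mm, plain aluminium, loose in the same tray about 104 mm from the larger one; either may stand on either side. Leave it.
- tray: Low black tray, fixed, 110 x 220 mm (x, y), rim 12 mm high, floor 4 mm thick, on which the heat sinks stand. Origin on the bench under its centre.
- screwdriver: Loose screwdriver lying on the bench near the robot. Leave it.
- paste_jar: Loose white jar, 68 mm diameter, 65 mm high, beyond the tray. Leave it.
- esd_brush: Loose black brush lying beyond the fixture. Leave it.
- loose_board: Loose blue circuit board lying flat, 100 x 140 mm, 8 mm high, to the robot's left. Leave it.
There are look-alikes about, which are no part of the job. What is shaped like the sink but pink or yellow is not meant. Of the things shaped like the tray, the black one is meant.

How it is judged:
On the way:
1. the gauge bezel is set to zero (within 0.1 rad of the pointer) with the gauge unloaded and the fingers off the bezel (value of joint bezel between -0.1 and 0.1 rad and value of joint pointer between -0.3 and 0.3 rad and contact force between the fingers and fixture below 0.05 N), for 0.2 s.
At the end, for the whole second after the job is handed in: The robot still presses the larger heat sink's flat face on both transistors with a steady 10 N +/- 2.5 N; it stands on the ledge (within 4 mm), upright and square within 0.08 rad, centred within 5 mm; the bezel is at zero within 0.1 rad (contact force between sink and board between 7.5 and 12.5 N and value of joint bezel between -0.1 and 0.1 rad and x of sink_face in the frame of board between -0.004 and 0.004 m and y of sink_center in the frame of board between -0.005 and 0.005 m and z of sink_center in the frame of tabs between -0.004 and 0.004 m and x of sink_center in the frame of board below -0.01 m and angle between the y axis of sink_center and the y axis of board, either way round below 0.08 rad and angle between sink_center's own z axis and vertical below 0.08 rad and contact force between the fingers and sink above 3 N and linear speed of sink below 0.01 m/s); the arm keeps its last pose, push and grip.
It fails at once if the gauge is driven to the end of its 20 N scale (value of joint pointer above 6.25 rad).
It fails at once if another thing on the bench is moved by more than 30 mm (distance of any of small_sink_center, screwdriver, paste_jar, esd_brush, loose_board from where it was at the start of the episode above 0.03 m).
It also fails if it takes over 61 s, if anything falls off the work surface, if the arm or the gripper's body presses on something with over 40 N, if the wrist force passes 120 N, or if a joint passes its speed limit or range.

## Working session

There is one attempt and no reset: what is moved stays moved. The work goes in short steps, Python scripts to look and compute and a tool call to move; the robot and the scene stay as the last step left them, time stands still between calls to the robot, and variables do not carry over. Pictures are saved under pics/ and viewed, at most 10 in all, crops included, and the job is handed in when it is done.

Besides the shell and the picture viewer there is one more tool, called after "Emit:" by a JSON object that holds its "method" and its "body". carry_out: Moves the arm, as the interface text tells. Shift numbers are shares of 300 mm and turn numbers shares of pi rad, none past 1 either way. Its arguments: {"type":"object","properties":{"rows":{"type":"array"},"force":{"type":"number"}},"required":["rows"]}

```bash
mkdir -p pics; python3 - <<'E'
from station import *
import cv2,pickle
o=get_obs();print(o)
for n in("top","side"):
    d=get_image(n);cv2.imwrite(f"pics/{n}0.png",d["img"]);pickle.dump(d,open(n+"0.pkl","wb"));print(n,d["mtx"],d["R"],d["t"])
E
```

```text
{'t': 0.0, 'q': array([-1.44599019e+00,  5.33648997e-02,  1.61432824e+00,  4.36142604e-06,
        1.47593970e+00, -1.19032146e-01]), 'dq': array([ 6.39467294e-04,  1.30147017e-03,  3.08431604e-06, -1.39337825e-03,
        6.49295389e-04, -5.24286373e-05]), 'effort': array([ 2.75866179e-03, -3.93680906e+01, -3.70171487e+01,  1.91543868e-04,
        7.13006637e-03, -1.58114511e-05]), 'tool_pos': array([ 0.15079745, -0.60589545,  0.23003755]), 'tool_rot': array([-3.11624784e+00, -3.81823319e-01,  2.43099282e-06]), 'contact_force': array([ 0.90145211,  0.35872833, -0.18431946]), 'wrist_torque': array([-0.02569098,  0.05331616,  0.05189432]), 'grip_force': 0.0, 'opening': 0.08523893726465924}
top [[407.36337547   0.         285.41973045]
 [  0.         407.36337547 217.74081142]
 [  0.           0.           1.        ]] [[-0.01528323 -0.9997565   0.01591767]
 [-0.98235133  0.0120453  -0.18665683]
 [ 0.18641965 -0.01848946 -0.98229622]] [0.0712912  0.51509235 1.00017433]
side [[523.67042058   0.         290.74898563]
 [  0.         523.67042058 210.38783224]
 [  0.           0.           1.        ]] [[-0.84859958 -0.52900732 -0.00547798]
 [-0.2743119   0.44884032 -0.85046773]
 [ 0.45236239 -0.72020388 -0.52599871]] [0.45738665 0.17070613 1.29291399]
```

View pics/top0.png

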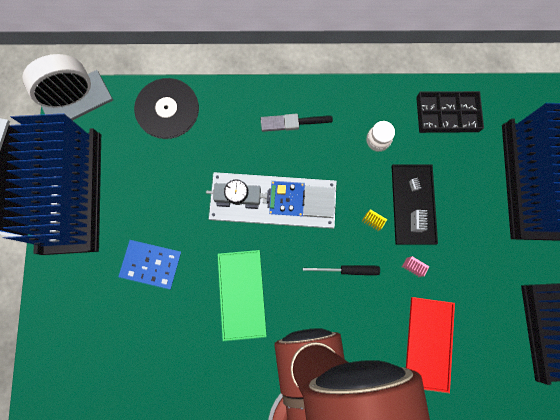

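View pics/side0.png

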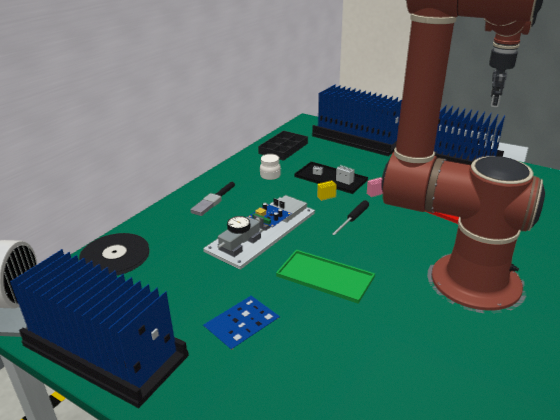

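The top view shows the fixture at (273,198): dial at (236,190), board at (287,198), ledge at (320,203). Pressing runs to the image left. The black tray is at (414,204), with the plain larger sink at (420,220) and the small one at (415,184). The yellow (375,219) and pink (416,266) sinks are decoys, and so are the green and red trays. I'll confirm this in an enlarged crop.

```bash
python3 - <<'E'
import cv2,numpy as np
a=cv2.imread("pics/top0.png")
f=lambda x,y,w,h,s:cv2.resize(a[y:y+h,x:x+w],None,fx=s,fy=s,interpolation=cv2.INTER_CUBIC)
# fixture 200..345 x 165..235 scale 5.5; tray 385..445 ; dial
A=f(204,166,136,66,5.8)[:, :790]
B=f(386,160,56,88,2.3)
C=f(396,200,50,40,5)   # 250x200
D=f(216,172,40,38,5)
can=np.zeros((600,800,3),np.uint8)
can[:A.shape[0],:A.shape[1]]=A
for x,im in((0,B),(140,C),(400,D)): can[390:390+im.shape[0],x:x+im.shape[1]]=im[:210]
cv2.imwrite("pics/crop1.png",can)
E
```

```text
(no output)
```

View pics/crop1.png

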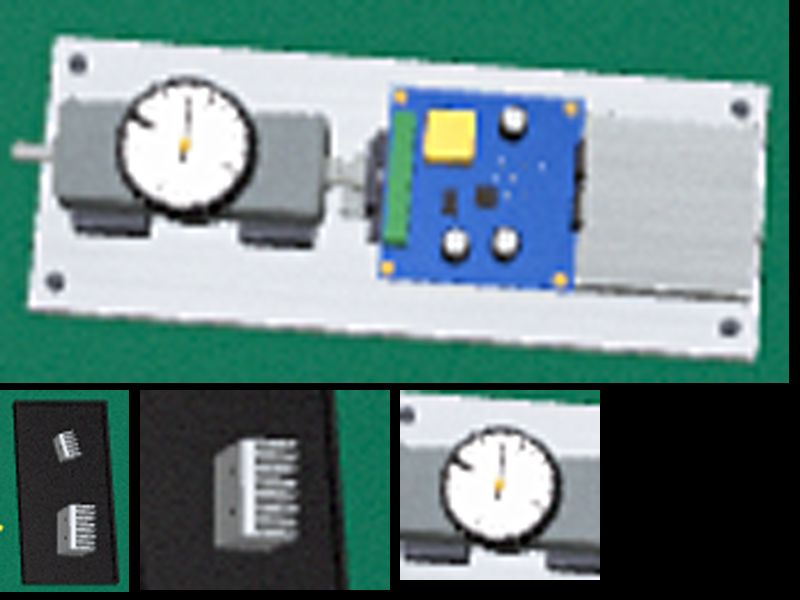

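Confirmed: the larger plain sink is at full-image (421,220), with its holed flat face towards the gauge. The dial's zero block is about 55° anticlockwise of the pointer. I'll enlarge the side view before fitting.

```bash
python3 - <<'E'
import cv2,numpy as np
a=cv2.imread("pics/side0.png")
f=lambda x,y,w,h,s:cv2.resize(a[y:y+h,x:x+w],None,fx=s,fy=s,interpolation=cv2.INTER_CUBIC)
can=np.zeros((600,800,3),np.uint8)
A=f(200,190,120,78,5); B=f(330,160,30,30,6); T=f(290,155,90,42,6)
can[:390,:600]=A; can[400:600,:540]=T[:200]
cv2.imwrite("pics/crop2.png",can)
E
```

```text
(no output)
```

View pics/crop2.png

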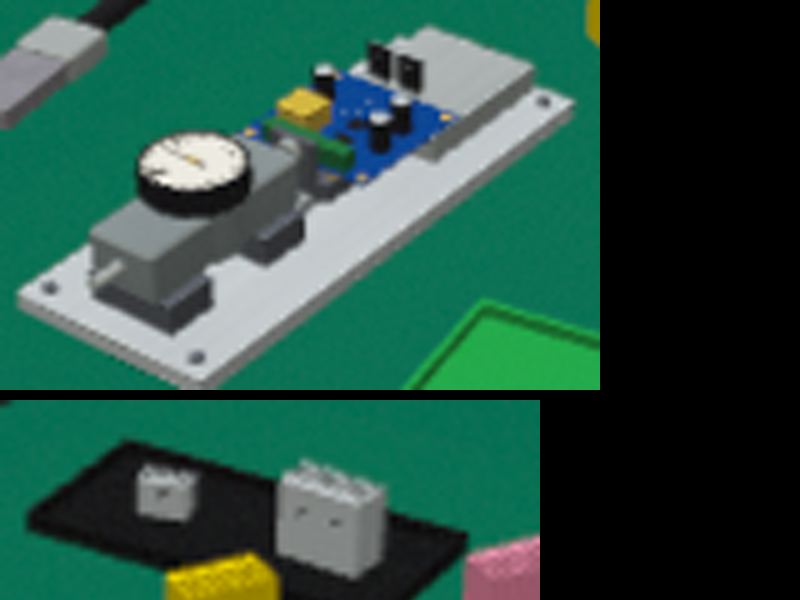

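```bash
cat > h.py <<'E'
import numpy as np,cv2,pickle
from scipy.optimize import least_squares
def proj(d,X): return cv2.projectPoints(np.array(X,float),cv2.Rodrigues(d["R"])[0],d["t"],d["mtx"],None)[0][:,0]
def fit(sets,x0):
    "sets: (cam, local pts mm, pixels)"
    def res(p):
        c,s=np.cos(p[2]),np.sin(p[2]);r=[]
        for d,L,P in sets:
            L=np.array(L)/1000.
            W=np.c_[p[0]+c*L[:,0]-s*L[:,1],p[1]+s*L[:,0]+c*L[:,1],L[:,2]]
            r.append((proj(d,W)-P).ravel())
        return np.concatenate(r)
    s=least_squares(res,x0,loss="soft_l1");return s.x,res(s.x)
def cr(pts,s,ox,oy,cx=0,cy=0): return [((u-cx+.5)/s-.5+ox,(v-cy+.5)/s-.5+oy) for u,v in pts]
E
python3 - <<'E'
from h import *
T,S=[pickle.load(open(n+"0.pkl","rb")) for n in("top","side")]
tf=(T,[(250,-65,12),(-85,-65,12),(2,-45,37.6),(2,45,37.6),(90,-45,37.6),(90,45,37.6),(176,0,80)],cr([(57,37),(768,87),(586,97),(573,290),(392,88),(378,278),(187,147)],5.8,204,166))
sf=(S,[(250,-65,12),(250,65,12),(-85,65,12),(-80,-40,30),(-80,40,30),(176,0,80)],cr([(18,294),(205,380),(574,102),(430,27),(534,67),(193,160)],5,200,190))
ts=(T,[(14,-25,49),(14,25,49),(-14,-25,49),(-14,25,49)],cr([(245,437),(243,547),(298,437),(298,537)],5,396,200,140,390))
ss=(S,[(14,-25,49),(14,25,49),(14,25,4),(14,-25,4)],cr([(280,475),(352,497),(350,577),(277,552)],6,290,155,0,400))
np.set_printoptions(precision=4,suppress=True)
for a,b,x0 in((tf,sf,(.5,0,1.57)),(ts,ss,(.5,-.2,1.57))):
    for c in([a],[b],[a,b]):
        x,r=fit(c,x0);print(x,np.round(r,1))
E
```

```text
[0.5668 0.0137 1.4907] [-0.3  0.   0.3 -0.4 -0.1  0.3  0.2  0.4  0.1 -0.3  0.1  0.2 -0.2 -0.3]
[0.5649 0.0188 1.4928] [-0.1 -0.2 -0.5  0.3  0.2 -0.3 -0.4 -0.3  0.4 -0.4  0.3  0.7]
[0.5668 0.0147 1.4907] [-0.7  0.  -0.1 -0.3 -0.5  0.3 -0.2  0.4 -0.3 -0.3 -0.3  0.2 -0.6 -0.2
  0.3 -1.3 -0.3 -0.8  0.4 -1.1 -0.1 -1.   0.6 -1.1  0.6 -0.3]
[ 0.5079 -0.288   1.5034] [-0.3  0.3  0.3 -2.6 -0.1  0.9  0.1 -0.1]
[ 0.5088 -0.2847  1.4137] [-0.2 -0.   0.4  0.9 -0.  -0.1 -0.2 -0.7]
[ 0.5091 -0.2875  1.4819] [-0.3 -0.2 -0.2 -3.2 -0.1  0.6 -0.3 -0.4  0.1 -0.1  1.3  0.4  0.9 -0.6
  0.1 -0.8]
```

```bash
python3 - <<'E'
from h import *
T,S=[pickle.load(open(n+"0.pkl","rb")) for n in("top","side")]
ts=(T,[(14,-25,49),(-14,-25,49),(-14,25,49)],cr([(245,437),(298,437),(298,537)],5,396,200,140,390))
ss=(S,[(14,-25,49),(14,25,49),(14,25,4),(14,-25,4)],cr([(280,475),(352,497),(350,577),(277,552)],6,290,155,0,400))
for c in([ts],[ts,ss]):
    x,r=fit(c,(.5,-.28,1.5));print(x,np.round(r,1))
im=cv2.imread("pics/top0.png")
def box(p,L):
    c,s=np.cos(p[2]),np.sin(p[2]);L=np.array(L)/1000.
    return proj(T,np.c_[p[0]+c*L[:,0]-s*L[:,1],p[1]+s*L[:,0]+c*L[:,1],L[:,2]])
s=8;a=cv2.resize(im[200:240,400:440],None,fx=s,fy=s,interpolation=cv2.INTER_CUBIC);b=a.copy()
q=(box(x,[(14,-25,49),(14,25,49),(-14,25,49),(-14,-25,49)])-[400,200]+.5)*s-.5
cv2.polylines(b,[q.astype(int)],True,(0,0,255),1)
D=cv2.resize(im[172:210,216:256],None,fx=s,fy=s,interpolation=cv2.INTER_CUBIC)
F=(.5667,.0145,1.491);th=np.linspace(0,6.28,60)
cv2.polylines(D,[((box(F,np.c_[176+30*np.cos(th),30*np.sin(th),80+0*th])-[216,172]+.5)*s-.5).astype(int)],True,(0,0,255),1)
can=np.zeros((600,700,3),np.uint8);can[:320,:320]=a;can[:320,330:650]=b
can[:304,0:0]=0
cv2.imwrite("pics/crop3.png",np.vstack([can[:320],np.pad(D[:280],((0,0),(0,380),(0,0)))]))
E
```

```text
[ 0.5090081  -0.28821243  1.49283079] [-0.1 -0.1  0.   0.6  0.1 -0.4]
[ 0.5096995  -0.28737044  1.462398  ] [-0.2 -0.5 -0.   0.5 -0.6 -0.5 -0.  -0.2  0.9  0.4  0.5 -0.6 -0.1 -0.9]
```

View pics/crop3.png

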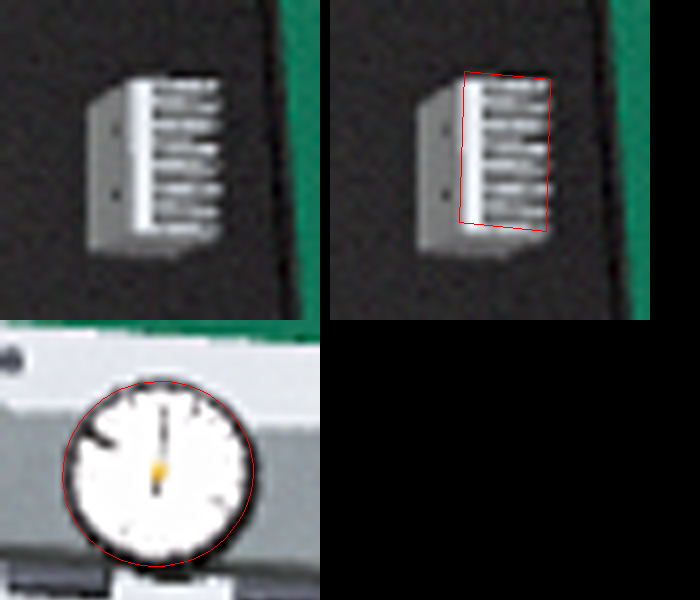

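The outline matches the dial. The sink's flat face edge runs from (128,82) to (138,234) in the crop, so its yaw is about 1.6. I'll work out the bezel angle and write a move helper, then travel to the dial.

```bash
cat >> h.py <<'E'
def unproj(d,uv,z):
    r=d["R"].T@np.linalg.inv(d["mtx"])@[*uv,1];c=-d["R"].T@d["t"];return (c+r*(z-c[2])/r[2])[:2]
def phi():
    from station import get_obs
    o=get_obs();R=cv2.Rodrigues(o["tool_rot"])[0];return o,R,np.arctan2(R[1,0],R[0,0])
def go(x,y,z,ph):
    "units to target"
    o,R,p=phi();d=R.T@(np.array([x,y,z])-o["tool_pos"])/.3
    t=-((ph-p+np.pi)%(2*np.pi)-np.pi)/np.pi
    print("tz %.3f shift %s | phi %.4f pos %s f %s open %.4f grip %.1f t %.2f"%(t,np.round(d,4),p,o["tool_pos"].round(4),o["contact_force"].round(1),o["opening"],o["grip_force"],o["t"]))
E
python3 - <<'E'
from h import *
T,S=[pickle.load(open(n+"0.pkl","rb")) for n in("top","side")]
P=cr([(95,117),(163,88),(158,151)],8,216,172);W=[unproj(T,p,.08) for p in P]
c=np.array([.5667+.176*np.cos(1.491),.0145+.176*np.sin(1.491)])
a=lambda v:np.arctan2(v[1],v[0])
print(W,c,a(W[0]-c),a(W[1]-c),a(W[0]-W[2]),"expect ptr",1.491-np.pi/2)
ts=(T,[(14,-25,49),(14,25,49),(-14,-25,49),(-14,25,49),(14,-25,4),(14,25,4)],cr([(127,80),(136,235),(221,79),(219,235),(87,105),(88,250)],8,400,200))
ss=(S,[(14,-25,49),(14,25,49),(14,25,4),(14,-25,4)],cr([(280,475),(352,497),(350,577),(277,552)],6,290,155,0,400))
for q in([ts],[ts,ss]):
    x,r=fit(q,(.5,-.28,1.5));print(x.round(4),np.round(r,1))
go(.58,.191,.13,2.06)
E
```

```text
[array([0.59279331, 0.20990773]), array([0.60203186, 0.1885638 ]), array([0.58151058, 0.18998478])] [0.58072925 0.18993996] 1.0273117571538146 -0.06451113721172719 1.0555112116188128 expect ptr -0.07979632679489645
[ 0.508  -0.2872  1.5179] [ 0.4 -0.2 -0.3 -0.5 -0.6  0.4  0.2 -0.1 -0.1  0.1  0.2  0.3]
[ 0.5086 -0.2868  1.5048] [ 0.4 -0.5 -0.5 -0.8 -0.6  0.2 -0.1 -0.3 -0.1 -0.1 -0.1  0.   0.2  0.1
  1.5  0.5  1.1 -0.5  0.1 -0.6]
tz -0.578 shift [ 2.0294 -2.2322  0.3385] | phi 0.2437 pos [ 0.1508 -0.606   0.2302] f [0.2 0.1 0.1] open 0.0853 grip 0.0 t 0.10
```

Emit:
{"method": "carry_out", "body": {"rows": [[0,0,0,0.13,-0.14,0,-1],[0,0,0,0.25,-0.28,0,-1],[0,0,0,0.38,-0.42,0,-1],[0,0,0,0.51,-0.56,0,-1],[0,0,0,0.51,-0.56,0,-1]]}}

```text
t: 0.6
tool_pos: [0.2598, -0.4035, 0.2306]
tool_rot: [-3.117, -0.385, -0.001]
contact_force: [0.4, -0.6, 0.4]
opening: 0.0854
grip_force: 0.0
```

Emit:
{"method": "carry_out", "body": {"rows": [[0,0,0,0.13,-0.14,0,-1],[0,0,0,0.25,-0.28,0,-1],[0,0,0,0.38,-0.42,0,-1],[0,0,0,0.51,-0.56,0,-1],[0,0,0,0.51,-0.56,0,-1]]}}

```text
t: 1.1
tool_pos: [0.3674, -0.2036, 0.2309]
tool_rot: [-3.117, -0.386, -0.001]
contact_force: [-0.3, -1.0, -0.3]
opening: 0.0856
grip_force: 0.0
```

Emit:
{"method": "carry_out", "body": {"rows": [[0,0,0,0.13,-0.14,0,-1],[0,0,0,0.25,-0.28,0,-1],[0,0,0,0.38,-0.42,0,-1],[0,0,0,0.51,-0.56,0,-1],[0,0,0,0.51,-0.56,0,-1]]}}

```text
t: 1.6
tool_pos: [0.4752, -0.0034, 0.2309]
tool_rot: [-3.117, -0.387, 0.0]
contact_force: [0.1, -1.0, -0.5]
opening: 0.0856
grip_force: 0.0
```

Emit:
{"method": "carry_out", "body": {"rows": [[0,0,0,0.13,-0.14,0,-1],[0,0,0,0.25,-0.28,0,-1],[0,0,0,0.38,-0.42,0,-1],[0,0,0,0.51,-0.56,0,-1],[0,0,0,0.51,-0.56,0,-1]]}}

```text
t: 2.1
tool_pos: [0.5831, 0.1965, 0.2304]
tool_rot: [-3.117, -0.386, 0.001]
contact_force: [0.4, 0.4, -1.0]
opening: 0.0852
grip_force: 0.0
```

Emit:
{"method": "carry_out", "body": {"rows": [[0,0,-0.2,0,0,0,-1],[0,0,-0.2,0,0,0,-1],[0,0,-0.2,0,0,0,-1],[0,0,-0.2,0,0,0,-1],[0,0,-0.2,0,0,0,-1]]}}

```text
t: 2.6
tool_pos: [0.5822, 0.1933, 0.2306]
tool_rot: [-2.846, -1.329, 0.002]
contact_force: [0.2, -0.9, 0.4]
opening: 0.0853
grip_force: 0.0
```

Emit:
{"method": "carry_out", "body": {"rows": [[0,0,-0.2,0,0,0,-1],[0,0,-0.2,0,0,0,-1],[0,0,-0.2,0,0,0,-1],[0,0,-0.2,0,0,0,-1],[0,0,-0.2,0,0,0,-1]]}}

```text
t: 3.1
tool_pos: [0.5824, 0.1933, 0.2309]
tool_rot: [-2.299, -2.141, 0.001]
contact_force: [-0.4, -0.3, 0.3]
opening: 0.0857
grip_force: 0.0
```

```bash
python3 -c "
from h import *
go(.5805,.191,.1,2.06)"
```

```text
tz -0.178 shift [-0.0079 -0.0053  0.4364] | phi 1.4996 pos [0.5824 0.1933 0.2309] f [-0.4 -0.3  0.3] open 0.0857 grip 0.0 t 3.10
```

Emit:
{"method": "carry_out", "body": {"rows": [[0,0,-0.18,-0.008,-0.005,0.1,-1],[0,0,-0.18,-0.008,-0.005,0.25,-1],[0,0,-0.18,-0.008,-0.005,0.4,-1],[0,0,-0.18,-0.008,-0.005,0.436,-1],[0,0,-0.18,-0.008,-0.005,0.436,-1]]}}

```text
t: 3.6
tool_pos: [0.5783, 0.1905, 0.0966]
tool_rot: [-1.612, -2.691, 0.007]
contact_force: [0.2, -0.7, 0.7]
opening: 0.0855
grip_force: 0.0
```

Emit:
{"method": "carry_out", "body": {"rows": [[0,0,0,0,0,0.06,-1],[0,0,0,0,0,0.13,-1],[0,0,0,0,0,0.13,-1],[0,0,0,0,0,0.13,-0.2],[0,0,0,0,0,0.13,-0.2]], "force": 20}}

```text
t: 4.1
tool_pos: [0.5809, 0.1906, 0.0638]
tool_rot: [-1.611, -2.697, 0.003]
contact_force: [-21.1, -11.2, 20.8]
opening: 0.0593
grip_force: 16.6
```

```bash
python3 -c "
from h import *
go(.5805,.191,.06,2.06)"
```

```text
tz 0.002 shift [ 0.0017 -0.0005  0.0127] | phi 2.0647 pos [0.5809 0.1906 0.0638] f [-21.1 -11.2  20.8] open 0.0593 grip 16.6 t 4.10
```

Emit:
{"method": "carry_out", "body": {"rows": [[0,0,0,0,0,-0.013,-0.2],[0,0,0,0,0,-0.013,-0.2],[0,0,0,0,0,-0.013,-0.2]]}}

```text
t: 4.4
tool_pos: [0.5806, 0.1905, 0.0644]
tool_rot: [1.61, 2.697, -0.001]
contact_force: [4.6, -1.4, -12.3]
opening: 0.0586
grip_force: 28.2
```

```bash
python3 -c "
from h import *
go(.5805,.191,.06,2.06)"
```

```text
tz 0.002 shift [0.0016 0.0004 0.0145] | phi 2.0651 pos [0.5806 0.1905 0.0644] f [  4.6  -1.4 -12.3] open 0.0586 grip 28.2 t 4.40
```

Emit:
{"method": "carry_out", "body": {"rows": [[0,0,0.045,0,0,0.005,-0.2],[0,0,0.09,0,0,0.005,-0.2],[0,0,0.135,0,0,0.005,-0.2],[0,0,0.178,0,0,0.005,-0.2],[0,0,0.178,0,0,0.005,-0.2]]}}

```text
t: 4.9
tool_pos: [0.5806, 0.1906, 0.0642]
tool_rot: [-2.292, -2.149, 0.002]
contact_force: [-1.1, -4.0, -6.0]
opening: 0.0589
grip_force: 28.9
```

Emit:
{"method": "carry_out", "body": {"rows": [[0,0,0.045,0,0,0,-0.2],[0,0,0.09,0,0,0,-0.2],[0,0,0.135,0,0,0,-0.2],[0,0,0.176,0,0,0,-0.2],[0,0,0.176,0,0,0,-0.2]]}}

```text
t: 5.4
tool_pos: [0.5805, 0.1907, 0.0642]
tool_rot: [2.789, 1.445, -0.002]
contact_force: [-1.1, -4.3, -3.6]
opening: 0.0587
grip_force: 29.0
```

```bash
python3 -c "
from h import *
go(.5805,.191,.06,2.06-1.11)"
```

```text
tz 0.002 shift [ 0.0009 -0.0007  0.0141] | phi 0.9563 pos [0.5805 0.1907 0.0642] f [-1.1 -4.3 -3.6] open 0.0587 grip 29.0 t 5.40
```

Emit:
{"method": "carry_out", "body": {"rows": [[0,0,0,0,0,0,-1],[0,0,0,0,0,0,-1],[0,0,0,0,0,0,-1],[0,0,0,0,0,0,-1],[0,0,0,0,0,-0.05,-1]]}}

```text
t: 5.9
tool_pos: [0.5793, 0.1909, 0.0773]
tool_rot: [-2.789, -1.442, 0.006]
contact_force: [-1.2, 0.4, -0.9]
opening: 0.0853
grip_force: 0.0
```

Emit:
{"method": "carry_out", "body": {"rows": [[0,0,0,0,0,-0.1,-1],[0,0,0,0,0,-0.25,-1],[0,0,0,0,0,-0.4,-1],[0,0,0,0,0,-0.4,-1]]}}

```text
t: 6.3
tool_pos: [0.5855, 0.1922, 0.2098]
tool_rot: [2.787, 1.441, 0.025]
contact_force: [0.5, 0.9, 0.4]
opening: 0.0854
grip_force: 0.0
```

Emit:
{"method": "carry_out", "body": {"rows": [[0,0,0,-0.15,0.07,0,-1],[0,0,0,-0.29,0.145,0,-1],[0,0,0,-0.44,0.22,0,-1],[0,0,0,-0.58,0.29,0,-1],[0,0,0,-0.72,0.36,0,-1]]}}

```text
t: 6.8
tool_pos: [0.5436, -0.0493, 0.2]
tool_rot: [2.79, 1.443, 0.002]
contact_force: [0.5, -1.0, 0.9]
opening: 0.0854
grip_force: 0.0
```

Emit:
{"method": "carry_out", "body": {"rows": [[0,0,0,-0.15,0.07,0,-1],[0,0,0,-0.29,0.145,0,-1],[0,0,0,-0.44,0.22,0,-1],[0,0,0,-0.58,0.29,0,-1],[0,0,0,-0.72,0.36,0,-1]]}}

```text
t: 7.3
tool_pos: [0.5067, -0.2883, 0.2]
tool_rot: [2.79, 1.442, 0.002]
contact_force: [0.5, 0.4, -0.4]
opening: 0.0853
grip_force: 0.0
```

```bash
python3 - <<'E'
from h import *
from station import get_image
T=get_image("top");S=get_image("side");pickle.dump((T,S),open("1.pkl","wb"))
go(.5085,-.287,.12,1.51)
can=np.zeros((600,800,3),np.uint8)
r=lambda im,x,y,w,h,s:cv2.resize(im[y:y+h,x:x+w],None,fx=s,fy=s,interpolation=cv2.INTER_CUBIC)
can[:380,:400]=r(T["img"],216,172,40,38,10)
can[:400,400:]=r(T["img"],380,180,80,80,5)
can[400:,:270]=r(S["img"],222,212,36,26,7.5)[:200]
can[400:,280:780]=r(S["img"],300,140,100,40,5)
cv2.imwrite("pics/v1.png",can)
E
```

```text
tz -0.179 shift [ 0.0165 -0.0021  0.2664] | phi 0.9480 pos [ 0.5061 -0.2912  0.1999] f [ 0.5 -0.3  0.2] open 0.0853 grip 0.0 t 7.40Traceback (most recent call last):
  File "<stdin>", line 9, in <module>
ValueError: could not broadcast input array from shape (195,270,3) into shape (200,270,3)
```

```bash
python3 - <<'E'
from h import *
T,S=pickle.load(open("1.pkl","rb"))
can=np.zeros((600,800,3),np.uint8)
r=lambda im,x,y,w,h,s:cv2.resize(im[y:y+h,x:x+w],None,fx=s,fy=s,interpolation=cv2.INTER_CUBIC)
can[:380,:400]=r(T["img"],216,172,40,38,10)
can[:400,400:]=r(T["img"],380,180,80,80,5)
can[400:595,:270]=r(S["img"],222,212,36,26,7.5)[:200]
can[400:,280:780]=r(S["img"],300,140,100,40,5)
cv2.imwrite("pics/v1.png",can)
E
```

```text
(no output)
```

View pics/v1.png

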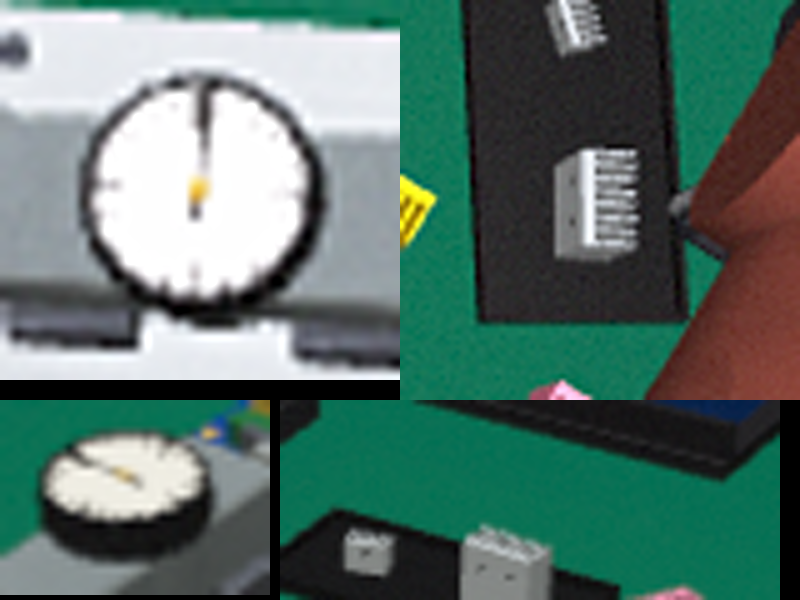

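The dial crop shows the zero block (203,95) lined up with the pointer above the pivot at (198,190), so the bezel is set. The sink hasn't moved and nothing else was disturbed. Next is the sink grasp.

Emit:
{"method": "carry_out", "body": {"rows": [[0,0,-0.185,0.016,-0.003,0,-1],[0,0,-0.185,0.016,-0.003,0.1,-1],[0,0,-0.185,0.016,-0.003,0.2,-1],[0,0,-0.185,0.016,-0.003,0.266,-1],[0,0,-0.185,0.016,-0.003,0.266,-1]]}}

```text
t: 7.9
tool_pos: [0.5073, -0.2796, 0.1158]
tool_rot: [-2.255, -2.177, 0.001]
contact_force: [0.5, -0.6, 0.8]
opening: 0.0856
grip_force: 0.0
```

```bash
python3 - <<'E'
from h import *
go(.508,-.2865,.014,1.53)
E
```

```text
tz 0.002 shift [-0.0243  0.0049  0.3391] | phi 1.5355 pos [ 0.5073 -0.2796  0.1158] f [ 0.5 -0.6  0.8] open 0.0856 grip 0.0 t 7.90
```

Emit:
{"method": "carry_out", "body": {"rows": [[0,0,0,0,0,0,-1],[0,0,0,0,0,0,-1],[0,0,0,0,0,0,-1]]}}

```text
t: 8.2
tool_pos: [0.5102, -0.2824, 0.1212]
tool_rot: [2.259, 2.178, 0.001]
contact_force: [0.4, -0.3, -0.3]
opening: 0.0855
grip_force: 0.0
```

```bash
python3 - <<'E'
from h import *
go(.508,-.2865,.014,1.53)
E
```

```text
tz 0.001 shift [-0.0134 -0.0079  0.3575] | phi 1.5341 pos [ 0.5102 -0.2824  0.1212] f [ 0.4 -0.3 -0.3] open 0.0855 grip 0.0 t 8.20
```

Emit:
{"method": "carry_out", "body": {"rows": [[0,0,0,-0.013,-0.008,0.1,-1],[0,0,0,-0.013,-0.008,0.2,-1],[0,0,0,-0.013,-0.008,0.3,-1],[0,0,0,-0.013,-0.008,0.355,-1],[0,0,0,-0.013,-0.008,0.355,-1]]}}

```text
t: 8.7
tool_pos: [0.5052, -0.2846, 0.0105]
tool_rot: [-2.258, -2.178, 0.001]
contact_force: [0.6, -0.3, -0.8]
opening: 0.0855
grip_force: 0.0
```

Emit:
{"method": "carry_out", "body": {"rows": [[0,0,0,0,0,0,-0.1],[0,0,0,0,0,0,0.1],[0,0,0,0,0,0,0.1],[0,0,0,0,0,0,0.1],[0,0,0,0,0,0,0.1]], "force": 40}}

```text
t: 9.2
tool_pos: [0.5083, -0.2868, 0.0151]
tool_rot: [2.258, 2.178, 0.001]
contact_force: [0.2, -0.4, 6.8]
opening: 0.0492
grip_force: 42.1
```

```bash
python3 - <<'E'
from h import *
go(.508,-.2865,.014,1.53)
E
```

```text
tz 0.002 shift [ 0.001  -0.0009  0.0035] | phi 1.5350 pos [ 0.5083 -0.2868  0.0151] f [ 0.2 -0.4  6.8] open 0.0492 grip 42.1 t 9.20
```

Emit:
{"method": "carry_out", "body": {"rows": [[0,0,0,0,0,-0.02,0.1],[0,0,0,0,0,-0.1,0.1],[0,0,0,0,0,-0.2,0.1],[0,0,0,0,0,-0.3,0.1],[0,0,0,0,0,-0.35,0.1]], "force": 60}}

```text
t: 9.7
tool_pos: [0.5076, -0.2863, 0.1206]
tool_rot: [2.258, 2.179, 0.001]
contact_force: [-0.1, -0.2, -0.3]
opening: 0.0491
grip_force: 61.8
```

Emit:
{"method": "carry_out", "body": {"rows": [[0,0,0,0.07,0.015,0,0.1],[0,0,0,0.16,0.03,0,0.1],[0,0,0,0.25,0.045,0,0.1],[0,0,0,0.34,0.06,0,0.1],[0,0,0,0.43,0.075,0,0.1]]}}

```text
t: 10.2
tool_pos: [0.5331, -0.1562, 0.1167]
tool_rot: [-2.26, -2.18, 0.001]
contact_force: [0.1, 0.5, -0.5]
opening: 0.0492
grip_force: 61.9
```

Emit:
{"method": "carry_out", "body": {"rows": [[0,0,0.014,0.1,0.015,0,0.1],[0,0,0.014,0.2,0.03,0,0.1],[0,0,0.014,0.3,0.05,0,0.1],[0,0,0.014,0.38,0.065,0,0.1],[0,0,0.014,0.43,0.075,0,0.1]]}}

```text
t: 10.7
tool_pos: [0.5603, -0.0277, 0.1167]
tool_rot: [-2.306, -2.132, 0.001]
contact_force: [-0.3, -0.5, -2.4]
opening: 0.0492
grip_force: 61.8
```

Emit:
{"method": "carry_out", "body": {"rows": [[0,0,0,0,0,0,0.1],[0,0,0,0,0,0,0.1],[0,0,0,0,0,0,0.1]]}}

```text
t: 11.0
tool_pos: [0.5606, -0.0303, 0.1174]
tool_rot: [-2.309, -2.13, 0.001]
contact_force: [0.0, -0.5, -1.0]
opening: 0.049
grip_force: 61.8
```

```bash
python3 - <<'E'
from h import *
from station import get_image
go(.5629,-.0304,.042,1.491)
T=get_image("top");S=get_image("side");pickle.dump((T,S),open("2.pkl","wb"))
can=np.zeros((600,800,3),np.uint8)
r=lambda im,x,y,w,h,s:cv2.resize(im[y:y+h,x:x+w],None,fx=s,fy=s,interpolation=cv2.INTER_CUBIC)
can[:400,:400]=r(T["img"],270,160,80,80,5)
can[:600,400:]=r(S["img"],240,150,80,120,5)
can[400:600,:400]=r(T["img"],380,170,80,40,5)
cv2.imwrite("pics/v2.png",can)
E
```

```text
tz -0.000 shift [0.0005 0.0078 0.2514] | phi 1.4900 pos [ 0.5606 -0.0303  0.1174] f [ 0.  -0.5 -1. ] open 0.0490 grip 61.8 t 11.00
```

View pics/v2.png

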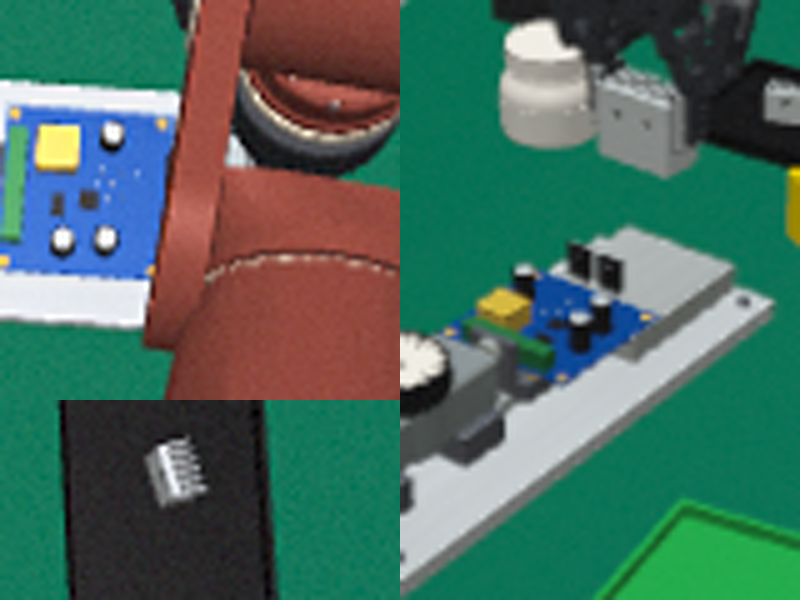

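The sink is held upright with its face towards the transistors (side crop, sink at (648,122)). Lowering onto the ledge.

Emit:
{"method": "carry_out", "body": {"rows": [[0,0,0,0,0.004,0.07,0.1],[0,0,0,0,0.008,0.14,0.1],[0,0,0,0,0.008,0.2,0.1],[0,0,0,0,0.008,0.23,0.1],[0,0,0,0,0.008,0.23,0.1]]}}

```text
t: 11.6
tool_pos: [0.5619, -0.0299, 0.047]
tool_rot: [-2.307, -2.128, 0.003]
contact_force: [-0.2, 0.3, -0.8]
opening: 0.0493
grip_force: 61.9
```

Emit:
{"method": "carry_out", "body": {"rows": [[0,0,0,0,0,0.01,0.1],[0,0,0,0,0,0.01,0.1],[0,0,0,0,0,0.01,0.1],[0,0,0,0,0,0.01,0.1]]}}

```text
t: 12.0
tool_pos: [0.5638, -0.0297, 0.0464]
tool_rot: [2.307, 2.13, 0.001]
contact_force: [-0.4, 0.8, -1.0]
opening: 0.0495
grip_force: 61.9
```

```bash
python3 - <<'E'
from h import *
go(.5629,-.0304,.042,1.491)
E
```

```text
tz 0.000 shift [-0.0027 -0.0028  0.0148] | phi 1.4911 pos [ 0.5638 -0.0297  0.0464] f [-0.4  0.8 -1. ] open 0.0495 grip 61.9 t 12.00
```

Emit:
{"method": "carry_out", "body": {"rows": [[0,0,0,0,-0.003,0.007,0.1],[0,0,0,0,-0.003,0.014,0.1],[0,0,0,0,-0.003,0.014,0.1],[0,0,0,0,-0.003,0.014,0.1]]}}

```text
t: 12.4
tool_pos: [0.5622, -0.0295, 0.0412]
tool_rot: [-2.308, -2.131, 0.0]
contact_force: [0.5, -0.6, -1.7]
opening: 0.0494
grip_force: 61.9
```

Emit:
{"method": "carry_out", "body": {"rows": [[0,0,0,0,0,0.003,0.1],[0,0,0,0,0,0.003,0.1],[0,0,0,0,0,0.003,0.1]]}}

```text
t: 12.7
tool_pos: [0.5624, -0.0295, 0.0412]
tool_rot: [-2.308, -2.131, 0.0]
contact_force: [-3.5, 0.7, 5.3]
opening: 0.0495
grip_force: 62.4
```

```bash
python3 - <<'E'
from h import *
go(.5629,-.0304,.042,1.491)
E
```

```text
tz 0.000 shift [-0.0028  0.0018 -0.0027] | phi 1.4911 pos [ 0.5624 -0.0295  0.0412] f [-3.5  0.7  5.3] open 0.0495 grip 62.4 t 12.70
```

Emit:
{"method": "carry_out", "body": {"rows": [[0,0,0,0.02,0.002,-0.002,0.1],[0,0,0,0.04,0.002,-0.002,0.1],[0,0,0,0.06,0.002,-0.002,0.1],[0,0,0,0.075,0.002,-0.002,0.1],[0,0,0,0.075,0.002,-0.002,0.1]]}}

```text
t: 13.2
tool_pos: [0.565, -0.0062, 0.0412]
tool_rot: [-2.307, -2.132, -0.002]
contact_force: [-0.3, 1.5, 1.8]
opening: 0.049
grip_force: 62.0
```

Emit:
{"method": "carry_out", "body": {"rows": [[0,0,0,0.01,0,0,0.1],[0,0,0,0.01,0,0,0.1],[0,0,0,0.01,0,0,0.1]]}}

```text
t: 13.5
tool_pos: [0.5651, -0.0039, 0.0412]
tool_rot: [-2.308, -2.131, -0.001]
contact_force: [1.3, 0.8, 1.8]
opening: 0.0492
grip_force: 62.0
```

Emit:
{"method": "carry_out", "body": {"rows": [[0,0,0,0.01,0,0,0.1],[0,0,0,0.01,0,0,0.1],[0,0,0,0.01,0,0,0.1]]}}

```text
t: 13.8
tool_pos: [0.5653, -0.0012, 0.0412]
tool_rot: [2.308, 2.131, 0.0]
contact_force: [0.1, -0.4, 1.5]
opening: 0.0492
grip_force: 62.2
```

Emit:
{"method": "carry_out", "body": {"rows": [[0,0,0,0.01,0,0,0.1],[0,0,0,0.01,0,0,0.1],[0,0,0,0.01,0,0,0.1]]}}

```text
t: 14.1
tool_pos: [0.5655, 0.0017, 0.0412]
tool_rot: [2.308, 2.131, -0.0]
contact_force: [0.1, -2.3, 2.6]
opening: 0.0494
grip_force: 62.1
```

```bash
python3 - <<'E'
from h import *
go(.5665-.014*.0797,.0145-.014*.9968,.042,1.491)
E
```

```text
tz 0.000 shift [-0.004  -0.0001 -0.0027] | phi 1.4911 pos [0.5655 0.0017 0.0412] f [ 0.1 -2.3  2.6] open 0.0494 grip 62.1 t 14.10
```

Emit:
{"method": "carry_out", "body": {"rows": [[0,0,0,0.007,0,0,0.1],[0,0,0,0.013,0,0,0.1],[0,0,0,0.02,0,0,0.1],[0,0,0,0.02,0,0,0.1],[0,0,0,0.02,0,0,0.1]]}}

```text
t: 14.6
tool_pos: [0.566, 0.0069, 0.0412]
tool_rot: [2.307, 2.131, -0.002]
contact_force: [-0.7, -5.9, 2.7]
opening: 0.0495
grip_force: 61.9
```

Emit:
{"method": "carry_out", "body": {"rows": [[0,0,0,0,0,0,0.1],[0,0,0,0,0,0,0.1],[0,0,0,0,0,0,0.1]]}}

```text
t: 14.9
tool_pos: [0.566, 0.0069, 0.0412]
tool_rot: [2.307, 2.131, -0.002]
contact_force: [-0.5, -5.6, 3.0]
opening: 0.0492
grip_force: 61.9
```

```bash
python3 - <<'E'
from h import *
from station import get_obs,get_image
f=[]
for i in range(6):
    d=get_image("top" if i==5 else "side");f.append(get_obs()["contact_force"])
    if i==4:S=d
print(np.mean(f,0).round(2),np.std(f,0).round(2))
go(.5665-.004*.0797,.0145-.004*.9968,.042,1.491)
can=np.zeros((600,800,3),np.uint8)
r=lambda im,x,y,w,h,s:cv2.resize(im[y:y+h,x:x+w],None,fx=s,fy=s,interpolation=cv2.INTER_CUBIC)
can[:380,:400]=r(d["img"],216,172,40,38,10)
can[:600,400:]=r(S["img"],220,180,80,120,5)
cv2.imwrite("pics/v3.png",can)
E
```

```text
[-0.64 -6.06  2.21] [0.41 0.44 0.45]
tz 0.000 shift [ 0.0119 -0.0003 -0.0026] | phi 1.4915 pos [0.566  0.0069 0.0412] f [-0.7 -5.4  1.7] open 0.0494 grip 61.9 t 15.20
```

View pics/v3.png

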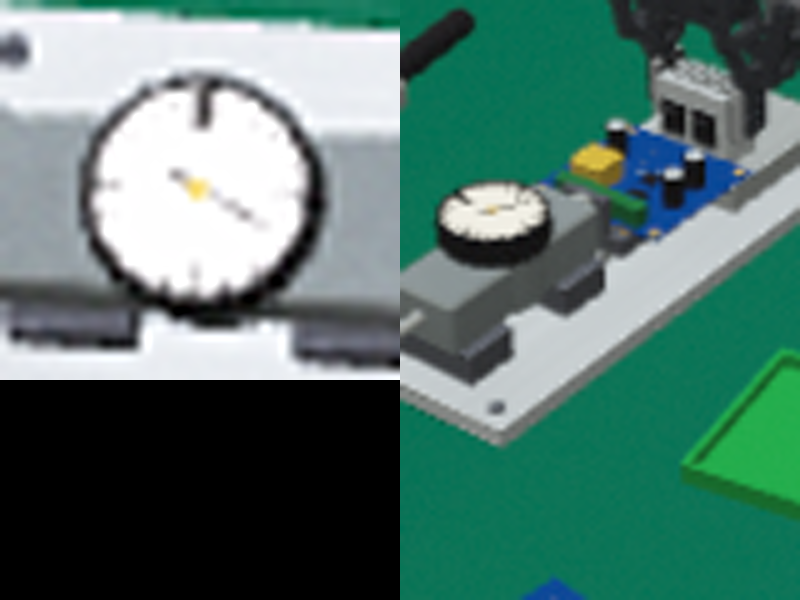

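The pointer runs from (198,188) to (265,228), about 117° from the zero block, which is 6.5 N. The wrist force reads 6.1 N, which agrees. The sink stands square behind both transistors, so it needs about 3.5 mm more.

Emit:
{"method": "carry_out", "body": {"rows": [[0,0,0,0.004,0,0,0.1],[0,0,0,0.008,0,0,0.1],[0,0,0,0.012,0,0,0.1],[0,0,0,0.012,0,0,0.1],[0,0,0,0.012,0,0,0.1]]}}

```text
t: 15.7
tool_pos: [0.5662, 0.0096, 0.0412]
tool_rot: [2.305, 2.13, -0.004]
contact_force: [-0.8, -9.9, 2.3]
opening: 0.0493
grip_force: 61.9
```

Emit:
{"method": "carry_out", "body": {"rows": [[0,0,0,0,0,0,0.1],[0,0,0,0,0,0,0.1],[0,0,0,0,0,0,0.1]]}}

```text
t: 16.0
tool_pos: [0.5662, 0.0096, 0.0412]
tool_rot: [2.306, 2.13, -0.004]
contact_force: [-0.6, -9.4, 3.1]
opening: 0.0493
grip_force: 61.9
```

```bash
python3 - <<'E'
from h import *
from station import get_obs,get_image
f=[]
for i in range(6):
    d=get_image("top" if i==5 else "side");f.append(get_obs()["contact_force"])
    if i==4:S=d
print(np.mean(f,0).round(2),np.std(f,0).round(2))
go(.5665-.004*.0797,.0145-.004*.9968,.042,1.491)
can=np.zeros((600,800,3),np.uint8)
r=lambda im,x,y,w,h,s:cv2.resize(im[y:y+h,x:x+w],None,fx=s,fy=s,interpolation=cv2.INTER_CUBIC)
can[:380,:400]=r(d["img"],216,172,40,38,10)
can[:400,400:]=r(S["img"],260,180,40,40,10)
cv2.imwrite("pics/v4.png",can)
E
```

```text
[-1.05 -8.89  2.92] [0.57 0.57 0.59]
tz 0.000 shift [ 0.0031 -0.0001 -0.0027] | phi 1.4917 pos [0.5661 0.0096 0.0412] f [-1.4 -8.   3.5] open 0.0495 grip 61.9 t 16.30
```

View pics/v4.png

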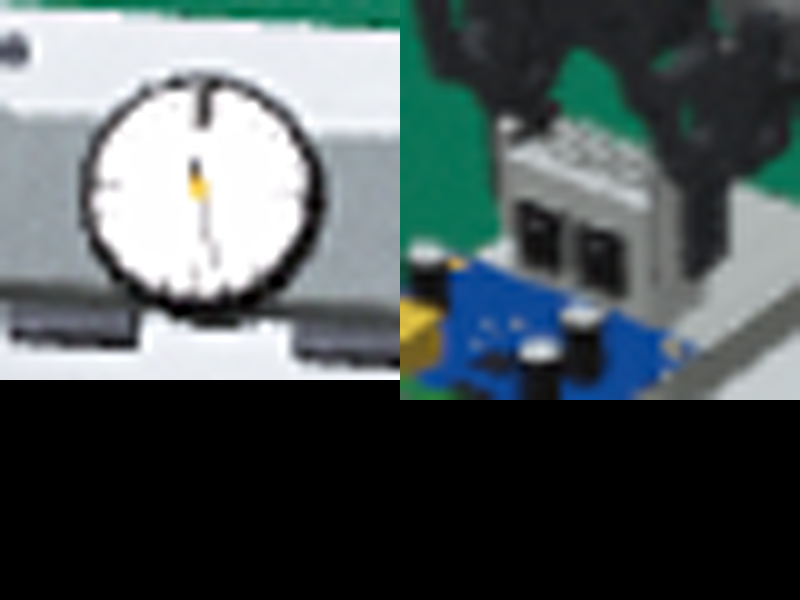

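The pointer is now at (215,265), about 9.1 N, and the sink is centred and square. One last small nudge, then hand in.

Emit:
{"method": "carry_out", "body": {"rows": [[0,0,0,0.003,0,0,0.1],[0,0,0,0.003,0,0,0.1],[0,0,0,0.003,0,0,0.1],[0,0,0,0.003,0,0,0.1],[0,0,0,0.003,0,0,0.1]]}}

```text
t: 16.8
tool_pos: [0.5662, 0.0102, 0.0412]
tool_rot: [2.305, 2.13, -0.005]
contact_force: [-1.3, -10.5, 2.3]
opening: 0.0497
grip_force: 61.9
```

```bash
python3 - <<'E'
from h import *
from station import finish_job
go(.5665-.004*.0797,.0145-.004*.9968,.042,1.491)
print(finish_job())
E
```

```text
tz 0.000 shift [ 0.001  -0.0001 -0.0027] | phi 1.4918 pos [0.5662 0.0102 0.0412] f [ -1.3 -10.5   2.3] open 0.0497 grip 61.9 t 16.80
the job is handed in; nothing more can be done
None
```

I've handed in the job at 16.8 s: the bezel is at zero and the larger heat sink is held squarely on both transistors at about 10 N (estimated from the dial picture before the last 0.6 mm nudge and the wrist force), though `finish_job()` returned no verdict.

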